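# Push the jar row home and shut the gate

## Robot

A 6-joint arm with a two-finger parallel gripper is mounted at the origin on the work surface. World frame = base frame: x ahead of the robot, y to its left, z up, the work surface at z = 0. Lengths are in m, angles in rad, forces in N, time in s.
With the tool pointing down it reaches from about 0.25 to 0.725 m from the base axis. Payload 4 kg.
Tool frame: the origin (TCP) lies midway between the tips of the shut fingers; the grasp point (between the pads) lies 19 mm behind it; z points along the fingers, y is the direction in which the jaws open and shut (so a half turn about z gives the same grasp; the last joint's range is limited). The gripper opens to 85 mm and grips with 20 to 120 N. Pads are 22 mm wide; open, the fingers measure 114 mm over their backs; the gripper's body (76 mm by 85 mm) begins 54 mm behind the grasp point. The pads swing forward as they close: fully open they stand 13 mm farther back than shut.
Start: joints at [1.338, 0.241, 0.005, 1.335, 0, 1.571], TCP at [0.115, 0.487, 0.231] pointing down, gripper open.
Joint ranges: [-2.72, 2.72], [-1.05, 1.87], [-1.09, 1.28], [-1.99, 2.15], [-1.42, 1.44], [-3.14, 3.14]. Speed limits (rad/s): [2.79, 2.79, 3.14, 3.14, 3.14, 3.14].

## Interface

Orientations are given as a unit quaternion [x, y, z, w].
In Python, from workcell import get_obs, camera, camera_model, job_done, masks_of gives the robot as it stands.
- The arm moves only by the tool jog_arm, never from a script. Its argument "deltas" is a list that holds one entry, the list of rows, each a list of 7 numbers: the shift along the tool's x, y, z in mm, then the turn, a rotation vector about the tool's x, y, z in degrees, then the finger opening in mm, from 0 to 85.4. A call has 1 to 5 rows; each row shifts and turns the pose as measured when the row begins, along the tool's axes as they then stand; what a row does not reach is not made up. A row lasts 1/10 s, in which the tool goes at most 50 mm and 8.59 degrees, less where a joint would pass 70% of its speed; a pose out of reach is approached as far as the arm can. A call with a gripper value outside its range is refused whole. The fingers move at their own pace and stop on an object; the grip force is fixed at half the most. Time passes only in rows, so rows that do not move let the fingers close. It gives the time, the measured TCP pose, the force and the opening at its end, in the units of the state.
- get_obs(): the state, without advancing time (a new reading comes with each control period).
- camera(name): name is "scene" or "top" or "wrist"; returns the picture (480x640x3 uint8, red, green, blue); there is no depth.
- camera_model(name): a dict with "fovy" (degrees; the focal length in pixels is half the picture's height over the tangent of half this angle, whatever the lens; pixels are square), "cx", "cy" (the principal point, pixels), "pose" (4x4, takes a point from camera to world coordinates); the wrist camera has in their place "T_tool_cam" (4x4, takes a point from camera to tool coordinates, whose origin is the TCP and whose axes are the flange's). Camera axes: x right, y down, z forward; pixel columns grow to the right and rows downward; lengths in m; the calibration is good to about 2 mm. A picture is of the moment at which its call begins: read the wrist's pose just before it. camera_model takes no time and is no camera call.
- job_done(): hands the job in, once; it reports no verdict.
Trained networks look in the newest picture that a camera, given by its name, has taken for a name from the list of things; names that differ only in an ending like _2 or _b are one class to them, and where a whole thing is asked for, a point or a joint stands for the part that bears it (a point fixed in the world has none). Each returns a list of dicts, best first, with "conf" (0 to 1); they miss things now and then, are a little off and sometimes report something else, mostly with a low value. They report only what shows in the picture. A call takes as long as a camera call. They do not tell look-alikes from the thing itself.
- masks_of(target, camera): "pixels" (480x640 bool, what is visible of it) and "at" ([column, row] in pixels, amid what is visible of it).
The state is a dict: "clock": time; "joint_pos": joint angles; "joint_vel": joint speeds; "tau": joint torques, N m; "eef_pos": TCP position; "tool_rot": TCP orientation; "ft_force": force on the tool from outside, world axes, zero at the start; "ft_torque": the same for the moment, N m; "grip_width": finger opening in m.
Only numpy, scipy, OpenCV 4.12 (cv2) and the standard library are available. Lean on these libraries where they do the work, as an engineer would, in place of code of your own. Each camera call takes 0.05 s, during which the arm holds its last target. There are 200 camera calls.

## Task

With the fingertips, push the row of four touching ointment jars along the track as one train, pushing only on the last jar, until the leading jar is fully home against the end stop; then swing the gate shut, square across the lane behind the row, and let go. Grasp and lift nothing, keep the jars upright and together all the way, and leave everything else on the bench where it stands.

Things in the scene. Friction and masses are not known exactly. Their poses are not given: they have to be found in the camera images.
- track: fixed aluminium plate, 450 x 110 mm, its top (the lane floor) 6 mm above the bench; two steel guide rails 47 mm apart inside, 6 mm thick, tops 18 mm above the bench; end stop at one end. Origin on the lane's centreline at mid-length, on the bench (z = 0). x runs along the lane towards the end stop (lane x -225 to +205 mm), y to the gate's side, z up
- stop_face (a point): centre of the end stop's face, 28 mm above the bench, at x = 205 mm in the track's frame; axes as the track's. The stop is solid steel, 59 mm wide, its top 50 mm above the bench. A row fully home has its jar centres at track x = 183, 139, 95 and 51 mm and the rear of its last jar at x = 29 mm
- gate_pivot (a point): upright hinge axis of the gate, on a post 14 mm in diameter (top with cap about 50 mm above the bench) beside the lane, at x = +20 mm, y = +42 mm in the track's frame, 32 mm above the bench (the gate bar's mid-height); axes as the track's
- gate_tip (a point): free end of the gate, on the middle of the bar's end, 32 mm above the bench. The gate is a plain steel bar 78 mm long from the hinge axis, 8 mm thick, 20 mm high (from 22 to 42 mm above the bench, so it passes over the rails)
- gate (a joint): gate angle (rad), growing anticlockwise seen from above. 0: open, the bar lies beside the lane and along it, pointing away from the end stop; negative: swung outwards (to -0.7); 1.571: shut, square across the lane, at its limit, 5 mm behind the last jar of a row that is fully home. Friction about 0.03 N m; stays where it is left
- jar1: white plastic ointment jar with red screw lid, a plain cylinder 44 mm in diameter and 56 mm tall, 50 to 100 g; standing in the track, the leading jar, nearest the end stop. Origin at the centre of its underside (the track floor), z up
- jar2: white plastic ointment jar with red screw lid, a plain cylinder 44 mm in diameter and 56 mm tall, 50 to 100 g; standing in the track, second in the touching row. Origin at the centre of its underside (the track floor), z up
- jar3: white plastic ointment jar with red screw lid, a plain cylinder 44 mm in diameter and 56 mm tall, 50 to 100 g; standing in the track, third in the touching row. Origin at the centre of its underside (the track floor), z up
- jar4: white plastic ointment jar with red screw lid, a plain cylinder 44 mm in diameter and 56 mm tall, 50 to 100 g; standing in the track, the last jar, farthest from the end stop, the one to be pushed (the whole row takes about 1 to 3 N to slide). Origin at the centre of its underside (the track floor), z up
- spare_jar: bystander: larger white jar with red lid, 54 mm in diameter, 60 mm tall, on the bench beside the track; origin under its centre
- pill_bottle: bystander: small white-capped jar, 38 mm in diameter, 62 mm tall, on the bench beside the track; origin under its centre
- dish: bystander: white porcelain weighing dish, 68 mm across, 26 mm tall, on the bench beside the track; origin under its centre
- weight: bystander: brass balance weight, 28 mm in diameter, 43 mm tall, on the bench beside the track; origin under its centre
- mortar: bystander: white mortar 144 mm across, 80 mm tall, its pestle leaning in it (to 120 mm), on the bench beyond the track or its ends; origin under its centre
- dropper_bottle: bystander: amber bottle with red cap, 32 mm in diameter, 72 mm tall, on the bench beyond the track or its ends; origin under its centre
- beaker: bystander: glass beaker 70 mm across, 95 mm tall, on the bench beyond the track or its ends; origin under its centre
Things that resemble listed ones, but are neither listed nor needed, are in the scene too. What is shaped like the jar4 but pink or turquoise is not meant.

How it is judged:
By the outcome, as a careful person would: the job done as asked, in the order asked, and still so for the second after the job is handed in, with the robot touching nothing.
It also fails if it takes over 58 s, if anything falls off the work surface, if the arm or the gripper's body presses on something with over 40 N, if the wrist force passes 120 N, or if a joint passes its speed limit or range.

## Working session

There is one attempt and no reset: what is moved stays moved. The work goes in short steps, Python scripts to look and compute and a tool call to move; the robot and the scene stay as the last step left them, time stands still between calls to the robot, and variables do not carry over. Pictures are saved under pics/ and viewed, about 8 in all and at most 12, crops included, and the job is handed in when it is done.

Besides the shell and the picture viewer there is one more tool, called after "Request:" as name(argument=value, ...), one argument or row to a line, values as JSON. jog_arm: Moves the arm, as the interface text tells. Its arguments: {"type":"object","properties":{"deltas":{"type":"array"}},"required":["deltas"]}

```bash
mkdir -p pics; ls; python3 - <<'E'
from workcell import *
import cv2,numpy as np
for n in("top","scene"):
    im=camera(n); cv2.imwrite(f"pics/{n}0.png",im[:,:,::-1])
    m=camera_model(n); print(n,m)
    for t in("track","jar4","gate_tip","gate_pivot","stop_face"):
        print(t,[(np.round(d["at"]).tolist(),round(d["conf"],2),int(d["pixels"].sum())) for d in masks_of(t,n)][:7])
o=get_obs();print(o)
E
```

```text
pics
top {'fovy': 55.68684724036485, 'cx': 319.8033324532203, 'cy': 235.46451271517637, 'pose': array([[-0.00222703, -0.99958885,  0.02858611,  0.55959307],
       [-0.99967429,  0.00149863, -0.02547685,  0.02621821],
       [ 0.02542353, -0.02863354, -0.99926661,  1.10984773],
       [ 0.        ,  0.        ,  0.        ,  1.        ]])}
track [([352.0, 275.0], 0.95, 7288)]
jar4 [([344.0, 276.0], 0.86, 283), ([366.0, 203.0], 0.86, 299), ([249.0, 195.0], 0.85, 280), ([308.0, 266.0], 0.81, 271), ([207.0, 271.0], 0.62, 394), ([324.0, 269.0], 0.59, 255), ([362.0, 282.0], 0.55, 286)]
gate_tip [([345.0, 258.0], 0.65, 201)]
gate_pivot [([352.0, 271.0], 0.56, 7355)]
stop_face [([351.0, 277.0], 0.79, 7351)]
scene {'fovy': 44.705037397173555, 'cx': 319.396806473573, 'cy': 236.08186723974882, 'pose': array([[ 0.61650151,  0.43076657, -0.65906453,  1.45610872],
       [ 0.78732532, -0.34439102,  0.51138408, -0.64037194],
       [-0.00668874, -0.83416724, -0.551471  ,  0.76957266],
       [ 0.        ,  0.        ,  0.        ,  1.        ]])}
track [([254.0, 250.0], 0.74, 4504)]
jar4 [([393.0,
[... 370 characters left out ...]
2)]
{'clock': 0.6, 'joint_pos': array([1.33801927e+00, 2.40615559e-01, 4.99387666e-03, 1.33516998e+00,
       9.32210823e-06, 1.57081187e+00]), 'joint_vel': array([-2.27350173e-04,  1.82296252e-05,  6.36946714e-04,  1.13282066e-03,
        2.48006757e-04, -4.40704096e-04]), 'tau': array([-4.22134553e-05, -3.71978259e+01,  2.52568603e+01,  1.52967474e-03,
        9.57323522e-06, -8.34788665e-07]), 'eef_pos': array([0.11533949, 0.48652368, 0.23129634]), 'tool_rot': array([ 1.16133653e-01,  9.93233595e-01,  2.86000427e-06, -4.35843862e-06]), 'ft_force': array([ 0.16633504, -0.13856322, -1.07804841]), 'ft_torque': array([ 0.00284421, -0.02752785,  0.04927248]), 'grip_width': 0.08535722231268955}
```

```bash
python3 - <<'E'
import cv2
a=cv2.imread("pics/top0.png")[150:350,180:460]
b=cv2.imread("pics/scene0.png")[150:350,150:430]
cv2.imwrite("pics/topc.png",cv2.resize(a,None,fx=2.85,fy=2.85,interpolation=cv2.INTER_CUBIC))
cv2.imwrite("pics/scenec.png",cv2.resize(b,None,fx=2.85,fy=2.85,interpolation=cv2.INTER_CUBIC))
E
```

```text
(no output)
```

View pics/topc.png

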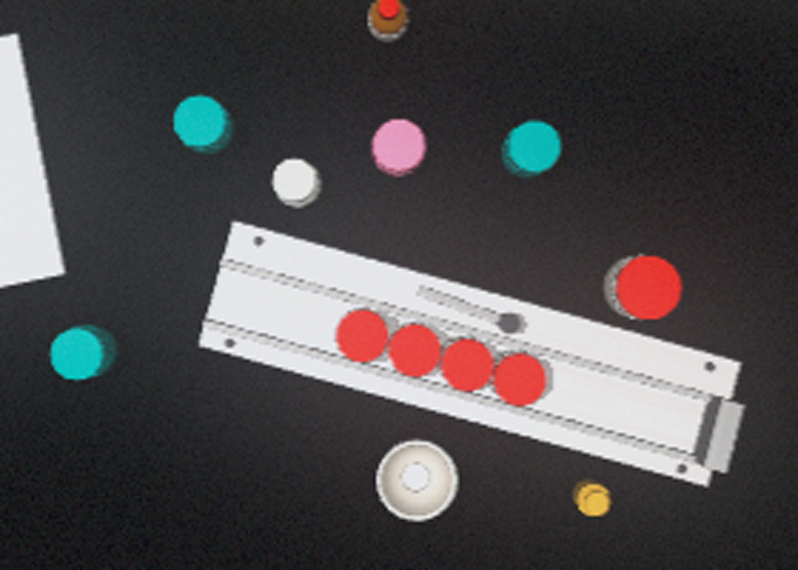

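View pics/scenec.png

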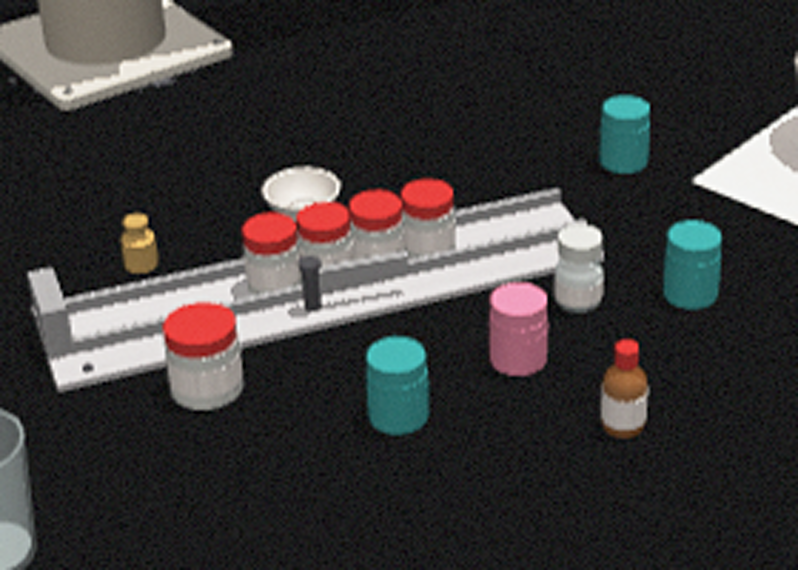

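The top crop shows the row of four red lids, with jar4 leftmost at crop (362,335). The end stop is at right (720,435), and the gate bar lies open along the lane from its pivot at (510,323) to its tip at (420,290). The pink and turquoise look-alikes are off the track.

```bash
cat > h.py <<'E'
from workcell import *
import cv2,numpy as np
from scipy.spatial.transform import Rotation as R
def ray(n,uv,z,pose=None):
    m=camera_model(n); f=240/np.tan(np.radians(m["fovy"]/2)); P=m["pose"] if pose is None else pose
    d=P[:3,:3]@np.array([(uv[0]-m["cx"])/f,(uv[1]-m["cy"])/f,1]); c=P[:3,3]
    return c+d*(z-c[2])/d[2]
def proj(n,p,pose=None):
    m=camera_model(n); f=240/np.tan(np.radians(m["fovy"]/2)); P=m["pose"] if pose is None else pose
    q=P[:3,:3].T@(np.asarray(p)-P[:3,3]); return np.array([m["cx"]+f*q[0]/q[2],m["cy"]+f*q[1]/q[2]])
def wpose():
    o=get_obs(); T=np.eye(4);T[:3,:3]=R.from_quat(o["tool_rot"]).as_matrix();T[:3,3]=o["eef_pos"]
    return T@camera_model("wrist")["T_tool_cam"]
E
python3 - <<'E'
from h import *
s=2.85
c=lambda u,v:((u+.5)/s-.5+180,(v+.5)/s-.5+150)
C=[ray("top",c(*p),.006)[:2] for p in((233,222),(741,362),(709,486),(200,346))]
o=np.mean(C,0); ex=(C[1]+C[2]-C[0]-C[3]); L=np.linalg.norm(ex)/2; ex/=np.linalg.norm(ex); ey=np.array([-ex[1],ex[0]])
print("o",o,"yaw",np.degrees(np.arctan2(ex[1],ex[0])),"L",L,"W",np.linalg.norm(C[0]-C[3]))
# plate vs lane: plate 450 long -> x -225..225
t=lambda p:np.round(1000*np.array([(p-o)@ex,(p-o)@ey]),1)
for n,p,z in(("jar4",(362,335),.062),("j3",(414,350),.062),("j2",(466,364),.062),("j1",(520,379),.062),("pivot",(510,323),.05),("tip",(420,291),.042),("stopface",(697,430),.028),("spare",(648,287),.06)):
    w=ray("top",c(*p),z)[:2]; print(n,w,t(w))
im=camera("top");
for d in masks_of("jar4","top")+masks_of("mortar","top")+masks_of("beaker","top"):
    w=ray("top",d["at"],.062)[:2]; print(d["at"],w,t(w))
for d in masks_of("gate_tip","top"):
    r=cv2.minAreaRect(np.argwhere(d["pixels"])[:,::-1].astype(np.float32)); print(r)
E
```

```text
o [ 0.49760756 -0.06334064] yaw -105.54805856945347 L 0.45010526215538293 W 0.10879439552799272
jar4 [0.51649846 0.02984979] [-94.8  -6.8]
j3 [ 0.50425832 -0.01213835] [-51.1  -7.3]
j2 [ 0.49280819 -0.05418733] [-7.5 -7.1]
j1 [ 0.48052787 -0.09791508] [37.9 -7.2]
pivot [ 0.52542537 -0.09134496] [19.5 34.3]
tip [ 0.55174946 -0.0179457 ] [-58.2  40. ]
stopface [ 0.43474452 -0.25037219] [197.  -10.4]
spare [ 0.55468952 -0.2030594 ] [119.3  92.4]
[365.6, 202.4] [ 0.66610605 -0.10688885] [ -3.2 174. ]
[319.8, 199.8] [ 0.67209723 -0.00067338] [-107.1  151.3]
[325.5, 267.5] [ 0.51571096 -0.01346182] [-52.9   4.1]
[206.0, 271.4] [0.50770178 0.2601639 ] [-314.4  -77. ]
[361.9, 283.7] [ 0.47813287 -0.0973678 ] [38.  -9.6]
[347.5, 276.8] [ 0.49413798 -0.06415835] [ 1.7 -3.1]
[249.9, 196.7] [0.67917919 0.16044674] [-264.3  114.9]
[306.7, 263.7] [0.52458725 0.02982231] [-97.   1.]
[352.0, 273.8] [ 0.50100252 -0.07458422] [9.9 6.3]
[115.8, 223.3] [0.61805705 0.4654403 ] [-541.7  -25.7]
[493.3, 222.8] [ 0.61851273 -0.40535591] [297.1 208.2]
((342.5, 277.0), (18.0, 19.0), 90.0)
((344.3312683105469, 257.2170715332031), (35.98857116699219, 6.305083751678467), 22.932100296020508)
```

```bash
cat >> h.py <<'E'
YAW=np.radians(-105.5); EX=np.array([np.cos(YAW),np.sin(YAW)]); EY=np.array([-EX[1],EX[0]]); O=np.array([.4909,-.0614])
def W(x,y): return O+EX*x/1000+EY*y/1000
def T(p): d=np.asarray(p)[:2]-O; return np.round(1000*np.array([d@EX,d@EY]),1)
def plan(x,y,z,n,yaw=None):
    "rows to get TCP to lane x,y (mm), z mm, tool x along -lane"
    o=get_obs(); A=R.from_quat(o["tool_rot"]); p=o["eef_pos"]
    g=np.append(W(x,y),z/1000); yw=YAW+np.pi if yaw is None else yaw
    B=R.from_matrix(np.array([[np.cos(yw),np.sin(yw),0],[np.sin(yw),-np.cos(yw),0],[0,0,-1]]))
    rv=(A.inv()*B).as_rotvec()/n; s=(g-p)*1000/n
    for i in range(n):
        print(np.round(np.r_[A.inv().apply(s),np.degrees(rv)],1).tolist()); A=A*R.from_rotvec(rv)
def st():
    o=get_obs(); print(round(o["clock"],2),"lane",T(o["eef_pos"]),"z",round(o["eef_pos"][2]*1000,1),"yawerr",np.degrees(np.arctan2(*R.from_quat(o["tool_rot"]).as_matrix()[1::-1,0])-YAW-np.pi).round(2),"f",o["ft_force"].round(2),(o["ft_force"][:2]@EX).round(2))
E
python3 -c "
from h import *
print(camera_model('wrist'));st();plan(-150,0,160,15)"
```

```text
{'fovy': 59.81607556656892, 'cx': 321.26775371310237, 'cy': 242.3050213075941, 'T_tool_cam': array([[-3.34636526e-04, -9.63764017e-01, -2.66756083e-01,
         6.72446734e-02],
       [ 9.99999944e-01, -3.23089248e-04, -8.71759540e-05,
        -7.08164598e-05],
       [-2.16897456e-06, -2.66756097e-01,  9.63764071e-01,
        -1.42511129e-01],
       [ 0.00000000e+00,  0.00000000e+00,  0.00000000e+00,
         1.00000000e+00]])}
0.85 lane [-427.6 -508.3] z 231.3 yawerr 92.16 f [ 0.24 -1.07 -0.59] 0.97
[-33.2, -19.8, 4.8, 0.0, -0.0, 6.1]
[-35.1, -16.1, 4.8, 0.0, -0.0, 6.1]
[-36.6, -12.3, 4.8, 0.0, -0.0, 6.1]
[-37.7, -8.3, 4.8, 0.0, -0.0, 6.1]
[-38.4, -4.2, 4.8, 0.0, -0.0, 6.1]
[-38.6, -0.1, 4.8, 0.0, -0.0, 6.1]
[-38.4, 4.1, 4.8, 0.0, -0.0, 6.1]
[-37.7, 8.2, 4.8, 0.0, -0.0, 6.1]
[-36.6, 12.2, 4.8, 0.0, -0.0, 6.1]
[-35.1, 16.0, 4.8, 0.0, -0.0, 6.1]
[-33.2, 19.7, 4.8, 0.0, -0.0, 6.1]
[-30.9, 23.1, 4.8, 0.0, -0.0, 6.1]
[-28.3, 26.3, 4.8, 0.0, -0.0, 6.1]
[-25.3, 29.2, 4.8, 0.0, -0.0, 6.1]
[-22.0, 31.7, 4.8, 0.0, -0.0, 6.1]
```

Request:
jog_arm(
  deltas=[
    [[-33,-20,5,0,0,6.1,0],[-35,-16,5,0,0,6.1,0],[-37,-12,5,0,0,6.1,0],[-38,-8,5,0,0,6.1,0],[-38,-4,5,0,0,6.1,0]],
  ],
)

```text
clock: 1.35
eef_pos: [0.2555, 0.3527, 0.2059]
tool_rot: [0.378, 0.926, 0.003, -0.0]
ft_force: [0.5, 0.8, 0.2]
grip_width: 0.0124
```

Request:
jog_arm(
  deltas=[
    [[-38,0,5,0,0,6.1,0],[-38,4,5,0,0,6.1,0],[-38,8,5,0,0,6.1,0],[-37,12,5,0,0,6.1,0],[-35,16,5,0,0,6.1,0]],
  ],
)

```text
clock: 1.85
eef_pos: [0.3968, 0.2109, 0.1806]
tool_rot: [0.617, 0.787, 0.004, -0.001]
ft_force: [1.2, -0.5, -0.4]
grip_width: 0.0002
```

```bash
python3 -c "
from h import *
st();plan(-150,0,160,8)"
```

```text
1.85 lane [-237.3 -163.5] z 180.6 yawerr 29.37 f [ 1.21 -0.54 -0.4 ] 0.2
[-19.5, 12.4, 2.5, 0.0, -0.1, 3.7]
[-18.7, 13.7, 2.5, 0.0, -0.1, 3.7]
[-17.8, 14.8, 2.5, 0.0, -0.1, 3.7]
[-16.8, 16.0, 2.6, 0.0, -0.1, 3.7]
[-15.7, 17.0, 2.6, 0.0, -0.1, 3.7]
[-14.6, 18.0, 2.6, 0.0, -0.1, 3.7]
[-13.4, 18.9, 2.6, 0.0, -0.1, 3.7]
[-12.2, 19.7, 2.6, 0.0, -0.1, 3.7]
```

Request:
jog_arm(
  deltas=[
    [[-19,13,2.5,0,0,3.8,0],[-19,14,2.5,0,0,3.8,0],[-18,15,2.5,0,0,3.8,0],[-17,16,2.5,0,0,3.8,0],[-16,17,2.5,0,0,3.8,0]],
  ],
)

```text
clock: 2.35
eef_pos: [0.4854, 0.1235, 0.1674]
tool_rot: [0.745, 0.667, 0.005, -0.001]
ft_force: [-0.1, -0.8, 1.1]
grip_width: 0.0003
```

Request:
jog_arm(
  deltas=[
    [[-14.6,18,2.6,0,0,3.8,0],[-13.4,19,2.6,0,0,3.8,0],[-12.2,20,2.6,0,0,3.8,0],[0,0,0,0,0,0,0]],
  ],
)

```text
clock: 2.75
eef_pos: [0.5382, 0.0695, 0.1587]
tool_rot: [0.811, 0.585, 0.005, -0.001]
ft_force: [-0.8, 0.4, 0.0]
grip_width: 0.0001
```

```bash
python3 - <<'E'
from h import *
st(); P=wpose(); im=camera("wrist").copy()
cv2.imwrite("pics/w0.png",im[:,:,::-1])
q=lambda x,y,z:tuple(int(round(v)) for v in proj("wrist",np.append(W(x,y),z/1000),P))
for y in(-29.5,-23.5,23.5,29.5): cv2.line(im,q(-100,y,18),q(100,y,18),(0,0,255),1)
for x in(-95,-51,-7,37):
    cv2.polylines(im,[np.array([q(x+22*np.cos(a),22*np.sin(a),62) for a in np.linspace(0,6.3,40)])],1,(0,255,0),1)
cv2.circle(im,q(20,42,50),5,(0,255,0),1); cv2.line(im,q(20,42,42),q(-58,42,42),(255,0,255),1)
cv2.imwrite("pics/w0o.png",im[:,:,::-1])
E
```

```text
2.75 lane [-138.7   10.6] z 158.7 yawerr -2.92 f [-0.8   0.43  0.01] -0.2
```

View pics/w0o.png

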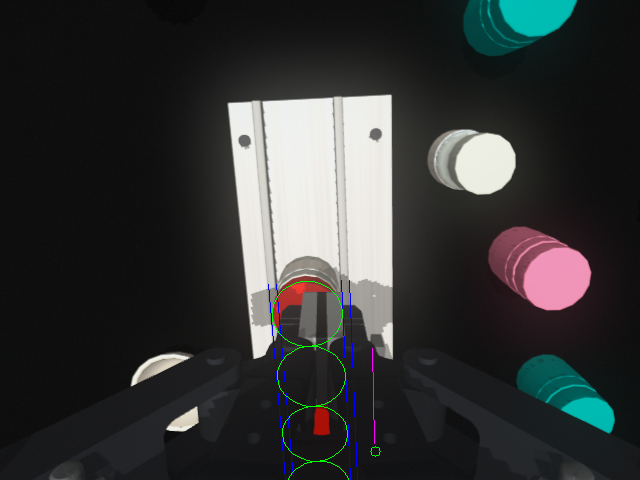

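The wrist view is occluded ahead, but it shows jar4's lid where predicted, around (307,313). The rails sit about 3 px left of the overlay, so the lane is about 2 mm towards −y. That is good enough to descend behind jar4.

```bash
python3 -c "
from h import *
plan(-147,-2,155,3)"
```

```text
[2.4, -3.9, 1.3, 0.1, -0.2, -0.9]
[2.4, -3.9, 1.3, 0.1, -0.2, -0.9]
[2.5, -3.8, 1.3, 0.1, -0.2, -0.9]
```

Request:
jog_arm(
  deltas=[
    [[2.5,-4,1,0.1,-0.2,-0.9,0],[2.5,-4,1,0.1,-0.2,-0.9,0],[2.5,-4,1,0.1,-0.2,-0.9,0],[0,0,0,0,0,0,0]],
  ],
)

```text
clock: 3.2
eef_pos: [0.5249, 0.084, 0.1558]
tool_rot: [0.794, 0.608, -0.002, -0.001]
ft_force: [0.4, 0.4, -0.3]
grip_width: 0.0001
```

```bash
python3 -c "
from h import *
st();plan(-147,-2,20,6)"
```

```text
3.2 lane [-149.2   -6.1] z 155.8 yawerr 0.38 f [ 0.37  0.41 -0.27] -0.49
[-0.3, 0.8, 22.6, -0.0, 0.0, 0.1]
[-0.4, 0.8, 22.6, -0.0, 0.0, 0.1]
[-0.4, 0.7, 22.6, -0.0, 0.0, 0.1]
[-0.4, 0.7, 22.6, -0.0, 0.0, 0.1]
[-0.4, 0.7, 22.6, -0.0, 0.0, 0.1]
[-0.4, 0.7, 22.6, -0.0, 0.0, 0.1]
```

Request:
jog_arm(
  deltas=[
    [[0,1,25,0,0,0.1,0],[0,1,25,0,0,0.1,0],[0,1,25,0,0,0.1,0],[0,1,20,0,0,0,0],[0,0,0,0,0,0,0]],
  ],
)

```text
clock: 3.7
eef_pos: [0.529, 0.0867, 0.0608]
tool_rot: [0.793, 0.609, 0.001, 0.0]
ft_force: [-1.4, 0.7, 0.4]
grip_width: -0.0
```

```bash
python3 - <<'E'
from h import *
st();plan(-132,-2,20,4)
P=wpose(); im=camera("wrist").copy()
q=lambda x,y,z:tuple(int(round(v)) for v in proj("wrist",np.append(W(x,y),z/1000),P))
for y in(-29.5,-23.5,23.5,29.5): cv2.line(im,q(-220,y,18),q(-100,y,18),(0,0,255),1)
s=camera("scene")[150:350,150:430]
a=np.hstack([cv2.resize(im[:,100:540],None,fx=.8,fy=.8),cv2.resize(s,(448,384),interpolation=cv2.INTER_CUBIC)])
cv2.imwrite("pics/w1.png",a[:,:,::-1])
E
```

```text
3.7 lane [-152.9   -2.9] z 60.8 yawerr 0.5 f [-1.41  0.73  0.42] -0.33
[-5.2, 0.2, 10.2, 0.0, -0.0, 0.1]
[-5.2, 0.2, 10.2, 0.0, -0.0, 0.1]
[-5.2, 0.2, 10.2, 0.0, -0.0, 0.1]
[-5.2, 0.2, 10.2, 0.0, -0.0, 0.1]
```

View pics/w1.png

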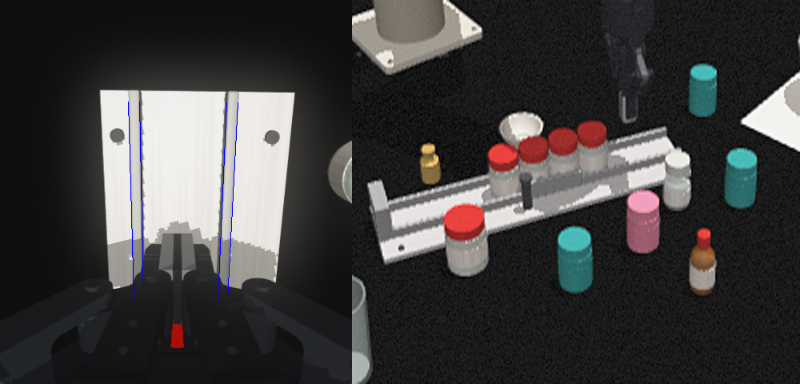

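Both views look right: the overlaid rails line up, and the fingers are behind jar4 and clear of it. I'll lower to about z = 28 mm and start pushing.

Request:
jog_arm(
  deltas=[
    [[0,0.3,16,0,0,0.1,0],[0,0.3,16,0,0,0.1,0],[-5,0.3,2,0,0,0.1,0],[-5,0,0,0,0,0,0],[-4,0,0,0,0,0,0]],
  ],
)

```text
clock: 4.3
eef_pos: [0.5343, 0.0744, 0.0369]
tool_rot: [0.794, 0.607, 0.009, 0.005]
ft_force: [0.1, -0.1, -0.1]
grip_width: -0.0
```

```bash
python3 -c "
from h import *
st();plan(-128,-1.5,28,4)"
```

```text
4.3 lane [-142.5    5.6] z 36.9 yawerr 0.33 f [ 0.06 -0.09 -0.15] 0.07
[-3.6, -1.8, 2.2, 0.3, -0.1, 0.1]
[-3.6, -1.8, 2.2, 0.3, -0.1, 0.1]
[-3.6, -1.8, 2.2, 0.3, -0.1, 0.1]
[-3.6, -1.8, 2.2, 0.3, -0.1, 0.1]
```

Request:
jog_arm(
  deltas=[
    [[0,-2.5,2.5,0.4,-0.1,0,0],[0,-2.5,2.5,0.4,-0.1,0,0],[0,-2,2,0.3,-0.1,0,0],[0,0,1,0,0,0,0]],
  ],
)

```text
clock: 4.7
eef_pos: [0.5288, 0.0757, 0.0313]
tool_rot: [0.795, 0.607, 0.003, -0.001]
ft_force: [-0.2, 0.3, -0.1]
grip_width: -0.0004
```

```bash
python3 -c "
from h import *
st();plan(-125,-1.5,28,4)"
```

```text
4.7 lane [-1.422e+02 -1.000e-01] z 31.3 yawerr 0.23 f [-0.16  0.26 -0.15] -0.21
[-4.3, -0.4, 0.8, 0.0, -0.1, 0.1]
[-4.3, -0.4, 0.8, 0.0, -0.1, 0.1]
[-4.3, -0.4, 0.8, 0.0, -0.1, 0.1]
[-4.3, -0.4, 0.8, 0.0, -0.1, 0.1]
```

Request:
jog_arm(
  deltas=[
    [[-4,-0.4,1,0,-0.1,0,0],[-4,-0.4,1,0,-0.1,0,0],[-4,-0.4,1,0,-0.1,0,0],[-4,-0.4,0,0,0,0,0],[-4,0,0,0,0,0,0]],
  ],
)

```text
clock: 5.2
eef_pos: [0.5217, 0.0568, 0.0275]
tool_rot: [0.794, 0.608, 0.001, 0.0]
ft_force: [0.5, 1.5, -0.3]
grip_width: -0.0004
```

```bash
python3 -c "
from h import *
st();plan(-98,-1.5,28,5)"
```

```text
5.2 lane [-122.1   -1.9] z 27.5 yawerr 0.33 f [ 0.51  1.5  -0.25] -1.58
[-4.8, 0.1, -0.1, 0.0, -0.0, 0.1]
[-4.8, 0.1, -0.1, 0.0, -0.0, 0.1]
[-4.8, 0.1, -0.1, 0.0, -0.0, 0.1]
[-4.8, 0.1, -0.1, 0.0, -0.0, 0.1]
[-4.8, 0.1, -0.1, 0.0, -0.0, 0.1]
```

In contact at about 1.6 N, so I'll continue the push.

Request:
jog_arm(
  deltas=[
    [[-5,0,0,0,0,0.1,0],[-5,0,0,0,0,0.1,0],[-5,0,0,0,0,0,0],[-5,0,0,0,0,0,0],[-5,0,0,0,0,0,0]],
  ],
)

```text
clock: 5.7
eef_pos: [0.5149, 0.0311, 0.0277]
tool_rot: [0.795, 0.606, 0.002, 0.0]
ft_force: [1.2, 1.0, 0.3]
grip_width: -0.0001
```

```bash
python3 -c "
from h import *
st();plan(-70,-1.5,28,5)"
```

```text
5.7 lane [-95.6  -1.6] z 27.7 yawerr 0.13 f [1.23 1.01 0.32] -1.3
[-5.1, 0.0, -0.1, 0.0, -0.0, 0.0]
[-5.1, 0.0, -0.1, 0.0, -0.0, 0.0]
[-5.1, 0.0, -0.1, 0.0, -0.0, 0.0]
[-5.1, 0.0, -0.1, 0.0, -0.0, 0.0]
[-5.1, 0.0, -0.1, 0.0, -0.0, 0.0]
```

Request:
jog_arm(
  deltas=[
    [[-5,0,0,0,0,0,0],[-5,0,0,0,0,0,0],[-5,0,0,0,0,0,0],[-5,0,0,0,0,0,0],[-5,0,0,0,0,0,0]],
  ],
)

```text
clock: 6.2
eef_pos: [0.5075, 0.0048, 0.0277]
tool_rot: [0.795, 0.606, 0.002, -0.0]
ft_force: [0.6, 1.8, -0.3]
grip_width: 0.0001
```

```bash
python3 -c "
from h import *
st();plan(-45,-1.5,28,5)
s=camera('scene')[150:350,150:430];t=camera('top')[200:350,220:460]
a=np.hstack([cv2.resize(t,(400,250)),cv2.resize(s,(400,286))[:250]])
cv2.imwrite('pics/p1.png',a[:,:,::-1])"
```

```text
6.2 lane [-68.2  -1.7] z 27.7 yawerr 0.12 f [ 0.6   1.83 -0.34] -1.92
[-4.6, 0.0, -0.1, 0.0, -0.0, 0.0]
[-4.6, 0.0, -0.1, 0.0, -0.0, 0.0]
[-4.6, 0.0, -0.1, 0.0, -0.0, 0.0]
[-4.6, 0.0, -0.1, 0.0, -0.0, 0.0]
[-4.6, 0.0, -0.1, 0.0, -0.0, 0.0]
```

View pics/p1.png

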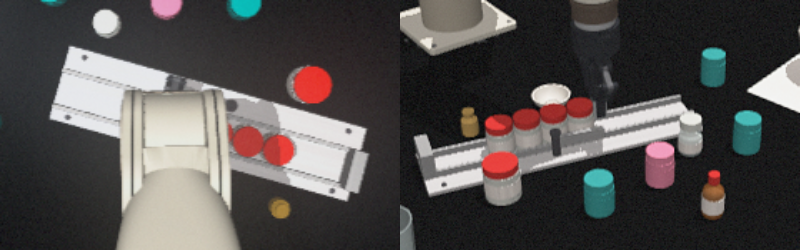

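The row is upright and together, and the gate hasn't moved. Continuing.

Request:
jog_arm(
  deltas=[
    [[-5,0,0,0,0,0,0],[-5,0,0,0,0,0,0],[-5,0,0,0,0,0,0],[-5,0,0,0,0,0,0],[-5,0,0,0,0,0,0]],
  ],
)

```text
clock: 6.8
eef_pos: [0.5006, -0.0208, 0.0277]
tool_rot: [0.795, 0.606, 0.002, -0.0]
ft_force: [0.7, 2.7, -0.5]
grip_width: 0.0003
```

```bash
python3 -c "
from h import *
st();plan(-15,-1.5,28,5)"
```

```text
6.8 lane [-41.7  -1.5] z 27.7 yawerr 0.14 f [ 0.69  2.71 -0.46] -2.8
[-5.3, -0.0, -0.1, 0.0, -0.0, 0.0]
[-5.3, -0.0, -0.1, 0.0, -0.0, 0.0]
[-5.3, -0.0, -0.1, 0.0, -0.0, 0.0]
[-5.3, -0.0, -0.1, 0.0, -0.0, 0.0]
[-5.3, 0.0, -0.1, 0.0, -0.0, 0.0]
```

Request:
jog_arm(
  deltas=[
    [[-5,0,0,0,0,0,0],[-5,0,0,0,0,0,0],[-5,0,0,0,0,0,0],[-5,0,0,0,0,0,0],[-5,0,0,0,0,0,0]],
  ],
)

```text
clock: 7.3
eef_pos: [0.4933, -0.0471, 0.0277]
tool_rot: [0.795, 0.606, 0.002, -0.0]
ft_force: [-0.7, 1.5, 0.8]
grip_width: 0.0003
```

```bash
python3 -c "
from h import *
st();plan(5,-1.5,28,5)"
```

```text
7.3 lane [-14.5  -1.5] z 27.7 yawerr 0.13 f [-0.75  1.54  0.77] -1.29
[-3.9, 0.0, -0.1, 0.0, -0.0, 0.0]
[-3.9, 0.0, -0.1, 0.0, -0.0, 0.0]
[-3.9, 0.0, -0.1, 0.0, -0.0, 0.0]
[-3.9, 0.0, -0.1, 0.0, -0.0, 0.0]
[-3.9, 0.0, -0.1, 0.0, -0.0, 0.0]
```

Request:
jog_arm(
  deltas=[
    [[-4,0,0,0,0,0,0],[-4,0,0,0,0,0,0],[-4,0,0,0,0,0,0],[-3,0,0,0,0,0,0],[-3,0,0,0,0,0,0]],
  ],
)

```text
clock: 7.8
eef_pos: [0.488, -0.0661, 0.0277]
tool_rot: [0.795, 0.606, 0.002, -0.0]
ft_force: [1.1, 2.2, 0.9]
grip_width: 0.0002
```

Request:
jog_arm(
  deltas=[
    [[-2,0,0,0,0,0,0],[-2,0,0,0,0,0,0],[-2,0,0,0,0,0,0]],
  ],
)

```text
clock: 8.1
eef_pos: [0.4863, -0.0723, 0.0277]
tool_rot: [0.795, 0.606, 0.002, -0.0]
ft_force: [1.2, 2.1, 0.7]
grip_width: 0.0005
```

```bash
python3 -c "
from h import *
st()"
```

```text
8.1 lane [11.8 -1.5] z 27.7 yawerr 0.12 f [1.15 2.14 0.74] -2.37
```

Request:
jog_arm(
  deltas=[
    [[-1.5,0,0,0,0,0,0],[-1.5,0,0,0,0,0,0]],
  ],
)

```text
clock: 8.3
eef_pos: [0.4854, -0.0754, 0.0277]
tool_rot: [0.795, 0.606, 0.002, -0.0]
ft_force: [0.2, 2.3, 1.2]
grip_width: -0.0004
```

Request:
jog_arm(
  deltas=[
    [[-1.5,0,0,0,0,0,0],[-1,0,0,0,0,0,0]],
  ],
)

```text
clock: 8.5
eef_pos: [0.4849, -0.0775, 0.0278]
tool_rot: [0.795, 0.606, 0.003, -0.001]
ft_force: [0.3, 5.1, 1.0]
grip_width: 0.0005
```

Request:
jog_arm(
  deltas=[
    [[-1,0,0,0,0,0,0],[-1,0,0,0,0,0,0]],
  ],
)

```text
clock: 8.7
eef_pos: [0.4851, -0.0775, 0.0279]
tool_rot: [0.795, 0.607, 0.005, -0.002]
ft_force: [1.5, 4.6, 0.3]
grip_width: -0.0002
```

```bash
python3 -c "
from h import *
st()"
```

```text
8.7 lane [17.1 -1.3] z 27.9 yawerr 0.23 f [1.51 4.59 0.29] -4.83
```

Request:
jog_arm(
  deltas=[
    [[-3,0,0,0,0,0,0],[-3,0,0,0,0,0,0]],
  ],
)

```text
clock: 8.9
eef_pos: [0.4857, -0.0779, 0.0284]
tool_rot: [0.794, 0.608, 0.011, -0.006]
ft_force: [2.6, 11.7, 1.6]
grip_width: -0.0001
```

```bash
python3 -c "
from h import *
st()
s=camera('scene')[190:300,150:290];t=camera('top')[220:330,300:440]
a=np.hstack([cv2.resize(t,(400,314),interpolation=2),cv2.resize(s,(400,314),interpolation=2)])
cv2.imwrite('pics/p2.png',a[:,:,::-1])"
```

```text
8.9 lane [17.3 -0.6] z 28.4 yawerr 0.46 f [ 2.63 11.7   1.56] -11.98
```

View pics/p2.png

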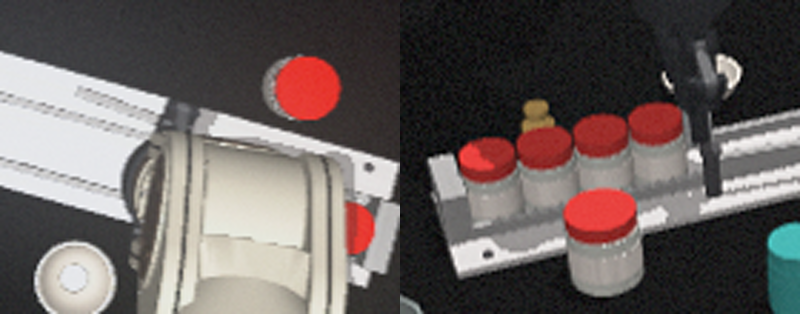

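The row is home: at about 12 N the fingertip no longer advances. It sits at lane x of about 17 mm, and the expected value was about 18. All four jars are upright and touching. Next I'll back off, rise and go round to the outer side of the gate.

Request:
jog_arm(
  deltas=[
    [[6,0,0,0.5,-0.5,0,0],[10,0,0,0.4,-0.4,0,0],[10,0,0,0,0,0,0],[5,0,-20,0,0,0,0],[0,0,-35,0,0,0,0]],
  ],
)

```text
clock: 9.5
eef_pos: [0.4901, -0.0471, 0.0799]
tool_rot: [0.794, 0.608, -0.008, -0.01]
ft_force: [0.2, 0.1, 0.3]
grip_width: -0.0004
```

```bash
python3 - <<'E'
from h import *
st(); plan(-41,85,95,4)
# gate look
im=camera("scene"); cv2.imwrite("pics/s2.png",im[:,:,::-1])
for d in masks_of("gate_tip","scene"): print(d["at"],d["conf"],cv2.boundingRect(d["pixels"].astype(np.uint8)))
for a in(-.2,-.1,0,.1): print(a,proj("scene",np.append(W(20-78*np.cos(a),42-78*np.sin(a)),.042)).round(1))
E
```

```text
9.5 lane [-13.5  -4.6] z 79.9 yawerr 0.43 f [0.17 0.06 0.29] -0.1
[6.7, 22.4, -4.3, -0.4, 0.0, 0.1]
[6.7, 22.4, -4.2, -0.4, 0.0, 0.1]
[6.8, 22.4, -4.0, -0.4, 0.0, 0.1]
[6.8, 22.4, -3.9, -0.4, 0.0, 0.1]
[456.5, 182.1] 0.71 (429, 149, 56, 58)
[273.2, 247.9] 0.55 (255, 239, 38, 14)
-0.2 [292.5 240. ]
-0.1 [291.8 238.1]
0 [290.8 236.3]
0.1 [289.4 234.6]
```

Request:
jog_arm(
  deltas=[
    [[7,22,-4,-0.4,0,0.1,0],[7,22,-4,-0.4,0,0.1,0],[7,22,-4,-0.4,0,0.1,0],[7,22,-4,-0.4,0,0.1,0],[0,0,0,0,0,0,0]],
  ],
)

```text
clock: 10.1
eef_pos: [0.5892, -0.0431, 0.0998]
tool_rot: [0.796, 0.605, 0.004, 0.007]
ft_force: [-0.7, 0.1, 0.6]
grip_width: -0.0003
```

```bash
python3 - <<'E'
from h import *
st(); plan(-41,85,40,4)
P=wpose(); im=camera("wrist").copy()
q=lambda x,y,z:tuple(int(round(v)) for v in proj("wrist",np.append(W(x,y),z/1000),P))
cv2.line(im,q(20,42,42),q(-58,42,42),(255,0,255),1)
s=camera("scene")[150:350,150:430]; t=camera("top")[200:340,230:426]
a=np.hstack([cv2.resize(im,(400,300)),cv2.resize(s,(400,300),interpolation=2)]); a=np.vstack([a,np.hstack([cv2.resize(t,(400,286),interpolation=2),np.zeros((286,400,3),np.uint8)])])
cv2.imwrite("pics/g1.png",a[:,:,::-1])
E
```

```text
10.1 lane [-43.9  89.8] z 99.8 yawerr -0.0 f [-0.7   0.08  0.63] 0.11
[-0.7, -1.4, 14.9, 0.2, 0.0, -0.0]
[-0.7, -1.4, 14.9, 0.2, 0.0, -0.0]
[-0.7, -1.3, 14.9, 0.2, 0.0, -0.0]
[-0.7, -1.3, 15.0, 0.2, 0.0, -0.0]
```

View pics/g1.png

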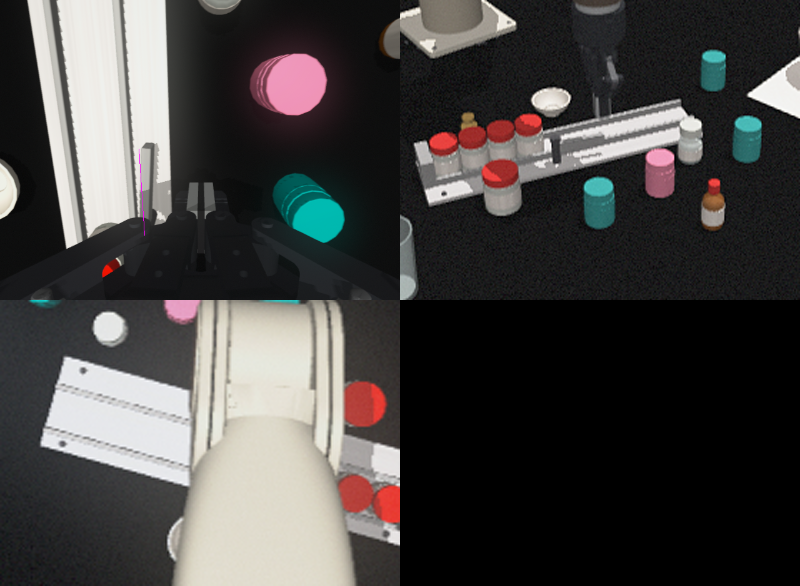

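The gate bar runs from (148,143) to about (148,225) in the wrist view, slightly outward of the 0 rad line. The fingers are outside it with clearance, so I'll descend there.

Request:
jog_arm(
  deltas=[
    [[0,-1,18,0.2,0,0,0],[0,-1,18,0.2,0,0,0],[0,-1,18,0.2,0,0,0],[0,-1,14,0,0,0,0],[0,0,0,0,0,0,0]],
  ],
)

```text
clock: 10.75
eef_pos: [0.5735, -0.0429, 0.0273]
tool_rot: [0.797, 0.605, -0.005, -0.001]
ft_force: [-0.5, 0.5, 0.1]
grip_width: -0.0002
```

```bash
python3 -c "
from h import *
st();plan(-41,66,30,4)"
```

```text
10.75 lane [-39.9  74.7] z 27.3 yawerr -0.1 f [-0.46  0.54  0.08] -0.4
[0.3, -2.2, -0.7, -0.1, 0.1, -0.0]
[0.3, -2.2, -0.7, -0.1, 0.1, -0.0]
[0.3, -2.2, -0.7, -0.1, 0.1, -0.0]
[0.3, -2.2, -0.7, -0.1, 0.1, -0.0]
```

Request:
jog_arm(
  deltas=[
    [[0.5,-5,-0.5,0,0,0,0],[0.5,-5,-0.5,0,0,0,0],[0,-5,0,0,0,0,0],[0,-6,0,0,0,0,0],[-0.5,-6,0,0,0,0,0]],
  ],
)

```text
clock: 11.25
eef_pos: [0.5465, -0.035, 0.0314]
tool_rot: [0.797, 0.604, -0.004, 0.0]
ft_force: [0.8, -0.8, 0.2]
grip_width: -0.0003
```

```bash
python3 -c "
from h import *
st();plan(-36.3,35,29,3)"
```

```text
11.25 lane [-40.3  46.5] z 31.4 yawerr -0.14 f [ 0.79 -0.78  0.16] 0.54
[-1.3, -3.8, 0.8, -0.1, 0.1, -0.0]
[-1.3, -3.8, 0.8, -0.1, 0.1, -0.0]
[-1.3, -3.8, 0.8, -0.1, 0.1, -0.0]
```

Force is small, as expected for the gate hinge. Next is the arc to about 45°.

Request:
jog_arm(
  deltas=[
    [[-1.2,-4,0.5,0,0,0,0],[-1.4,-4,0.5,0,0,0,0],[-1.6,-4,0.5,0,0,0,0],[-3,-5,0,0,0,0,0],[-4,-5.5,0,0,0,0,0]],
  ],
)

```text
clock: 11.75
eef_pos: [0.5208, -0.0388, 0.0313]
tool_rot: [0.796, 0.605, -0.002, 0.001]
ft_force: [0.9, 0.3, 1.0]
grip_width: -0.0003
```

```bash
python3 -c "
from h import *
st();plan(-19.5,15.2,29,3)"
```

```text
11.75 lane [-29.8  22.8] z 31.3 yawerr -0.06 f [0.88 0.33 1.  ] -0.55
[-3.4, -2.5, 0.8, -0.0, 0.1, -0.0]
[-3.4, -2.5, 0.8, -0.0, 0.1, -0.0]
[-3.4, -2.5, 0.8, -0.0, 0.1, -0.0]
```

Request:
jog_arm(
  deltas=[
    [[-3.4,-2.6,0.5,0,0,0,0],[-3.4,-2.5,0.5,0,0,0,0],[-3.4,-2.4,0,0,0,0,0],[-4,-2,0,0,0,0,0],[-4,-2,0,0,0,0,0]],
  ],
)

```text
clock: 12.25
eef_pos: [0.502, -0.0544, 0.03]
tool_rot: [0.796, 0.605, -0.003, -0.0]
ft_force: [-0.5, 0.8, 0.7]
grip_width: 0.0003
```

```bash
python3 - <<'E'
from h import *
st(); plan(3,7,30,4)
s=camera("scene")[190:300,150:310]
cv2.imwrite("pics/g2.png",cv2.resize(s,(640,440),interpolation=2)[:,:,::-1])
E
```

```text
12.25 lane [-9.7  8.8] z 30.0 yawerr -0.08 f [-0.45  0.83  0.66] -0.68
[-3.2, -0.4, 0.0, -0.0, 0.1, -0.0]
[-3.2, -0.5, 0.0, -0.0, 0.1, -0.0]
[-3.2, -0.5, -0.0, -0.0, 0.1, -0.0]
[-3.2, -0.5, -0.0, -0.0, 0.1, -0.0]
```

View pics/g2.png

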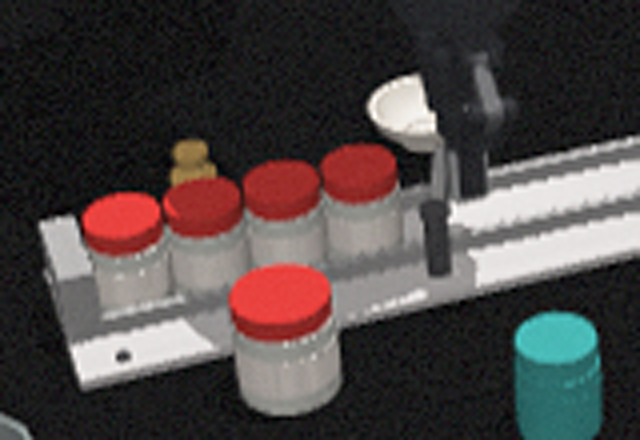

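The gate is swinging with the finger and now extends across the lane from the post at (435,235). The row is intact, so I'll finish closing it gently.

Request:
jog_arm(
  deltas=[
    [[-3.2,-0.5,0,0,0,0,0],[-3.2,-0.5,0,0,0,0,0],[-3,-0.4,0,0,0,0,0],[-2,0,0,0,0,0,0]],
  ],
)

```text
clock: 12.7
eef_pos: [0.496, -0.0664, 0.0297]
tool_rot: [0.797, 0.604, -0.003, -0.001]
ft_force: [0.4, 0.9, -0.5]
grip_width: 0.0
```

Request:
jog_arm(
  deltas=[
    [[-1.5,0,0,0,0,0,0],[-1.5,0,0,0,0,0,0]],
  ],
)

```text
clock: 12.9
eef_pos: [0.4958, -0.0669, 0.0297]
tool_rot: [0.796, 0.605, -0.001, -0.003]
ft_force: [1.4, 6.9, 0.9]
grip_width: 0.0002
```

```bash
python3 -c "
from h import *
st()"
```

```text
12.9 lane [4.  6.2] z 29.7 yawerr -0.05 f [1.42 6.89 0.89] -7.02
```

The gate is at its limit: about 7 N, no further advance, and TCP x = 4 mm. That carries the same 1 mm bias as the home position. I'll retreat along the lane, then rise.

Request:
jog_arm(
  deltas=[
    [[4,0,0,0,0,0,0],[10,0,0,0,0,0,0],[15,0,0,0,0,0,0],[15,0,-5,0,0,0,0],[10,0,-30,0,0,0,0]],
  ],
)

```text
clock: 13.4
eef_pos: [0.5081, -0.0144, 0.0617]
tool_rot: [0.797, 0.604, -0.005, -0.004]
ft_force: [0.4, 0.0, -0.8]
grip_width: -0.0001
```

Request:
jog_arm(
  deltas=[
    [[0,0,-35,0,0,0,0],[20,0,-35,0,0,0,0],[40,0,-20,0,0,0,0],[45,0,0,0,0,0,0],[45,0,0,0,0,0,0]],
  ],
)

```text
clock: 13.9
eef_pos: [0.5538, 0.1327, 0.1589]
tool_rot: [0.799, 0.601, -0.003, 0.001]
ft_force: [1.0, -0.9, -0.3]
grip_width: 0.0002
```

Request:
jog_arm(
  deltas=[
    [[45,0,0,0,0,0,0],[45,0,0,0,0,0,0],[0,0,0,0,0,0,0]],
  ],
)

```text
clock: 14.2
eef_pos: [0.5811, 0.2294, 0.159]
tool_rot: [0.798, 0.603, -0.001, 0.002]
ft_force: [-0.2, 0.4, -0.5]
grip_width: -0.0002
```

```bash
python3 - <<'E'
from h import *
st()
s=camera("scene").copy()[190:300,150:310]; t=camera("top").copy()
cv2.imwrite("pics/f.png",np.hstack([cv2.resize(s,(400,300),interpolation=2),cv2.resize(t[190:340,230:430],(400,300),interpolation=2)])[:,:,::-1])
for d in masks_of("jar4","top")[:6]: print(d["conf"],T(ray("top",d["at"],.062)))
for x in(183,139,95,51): print(x,proj("top",np.append(W(x,0),.062)).round(1))
print("gate",proj("top",np.append(W(20,42),.05)),proj("top",np.append(W(20,-36),.042)))
E
```

```text
14.2 lane [-304.3    9.2] z 159.0 yawerr -0.3 f [-0.23  0.42 -0.54] -0.34
0.85 [-260.4  121.7]
0.82 [-105.8  161.1]
0.69 [181.4  -3.3]
0.69 [-315.6  -67.7]
0.59 [128.9   1.3]
0.55 [90.2 -0.2]
183 [422.5 299.1]
139 [404.2 294.1]
95 [385.9 289.1]
51 [367.6 284.1]
gate [358.85722903 262.74979139] [349.76910943 294.7356057 ]
```

View pics/f.png

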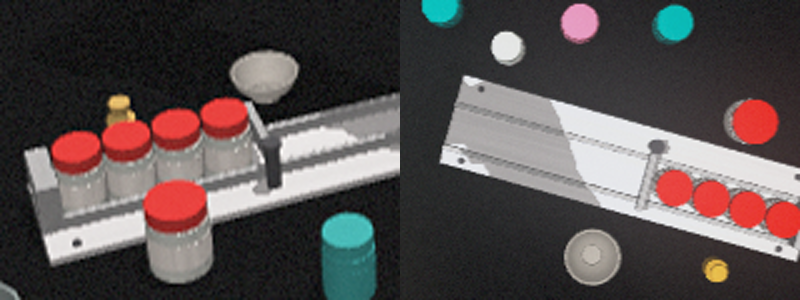

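```bash
python3 - <<'E'
from h import *
t=camera("top")
for d in masks_of("gate_tip","top"):
    p=np.argwhere(d["pixels"])[:,::-1].astype(float); v=np.linalg.svd(p-p.mean(0),full_matrices=0)[2][0]; print(d["conf"],len(p),d["at"],np.degrees(np.arctan2(v[1],v[0]))%180)
g=t[255:305,335:375]; cv2.imwrite("pics/z.png",cv2.resize(g,(640,800),interpolation=2)[::,:,::-1][:600])
a=proj("top",np.append(W(20,42),.042));b=proj("top",np.append(W(20,-36),.042)); print("expected",np.degrees(np.arctan2(*(b-a)[::-1]))%180,a,b)
E
```

```text
0.39 7294 [333.9, 269.1] 14.849061081455492
expected 105.18391648022708 [358.47877122 262.64312235] [349.76910943 294.7356057 ]
```

View pics/z.png

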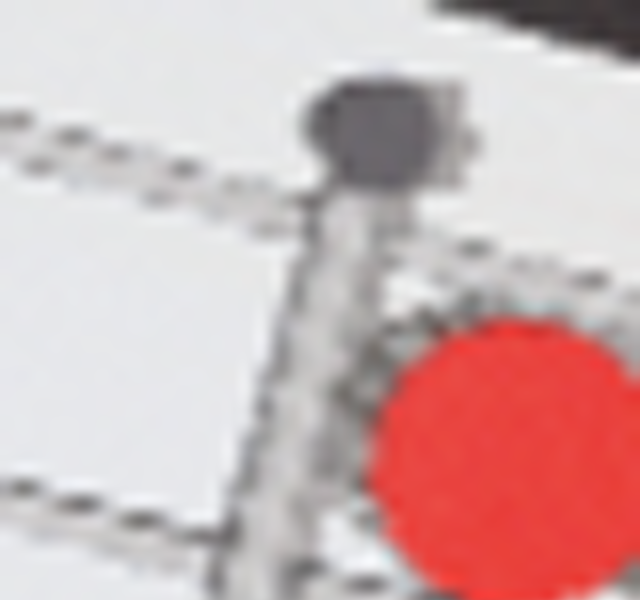

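The gate's edge, from (315,200) to (220,560), leans 14.8° from vertical. The rail slopes 14.5°, so the gate is square, with a gap to the last jar. Handing in.

```bash
python3 -c "
from workcell import *
job_done()"
```

```text
the job is handed in; nothing more can be done
```

The four jars are home against the end stop, the gate is shut square behind them, and the job is handed in at about 14.5 s of the 58 s allowed.

**Push:** I pushed the row with closed fingertips on the last jar only, at about 1–3 N. At the stop the force rose to about 12 N with no further advance. The fingertips were within 1 mm of the expected home position.

**Gate:** I swung the gate shut from its outer side until it reached its limit, at about 7 N with no further movement. Then I backed the arm off until it was well clear.

**Last checks:**
- The jars are upright and touching.
- The gate is square to the rails within about 0.5°, with a visible gap to the last jar.
- The bystanders nearest the track look unmoved. I did not re-measure any of them, and the mortar and beaker were outside my final pictures.

**Disagreements:** The network's jar positions in the final top view were rough, up to about 10 mm off for one jar, and it did not report the last jar among its top matches. Its gate mask there was wrong, since it covered the whole track. I relied on the contact forces, the arm's measured position and the pictures instead.

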